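Lift a phone carrier off its rest on a lifting blade

ROBOT

A 6-joint arm with a two-finger parallel gripper is mounted at the origin on a cart in front of the work surface, level with it; the furniture and walls round the work are solid. World frame = base frame: x ahead of the robot, y to its left, z up, the work surface at z = 0. Lengths are in m, angles in degrees, forces in N, time in s.
With the tool pointing down it reaches from about 0.3 to 1 m from the base axis. Payload 5.1 kg.
Tool frame: the origin (TCP) lies at the very end of the fingers, on their centre line; the grasp point (between the pads) lies 19 mm behind it; z points along the fingers, y is the direction in which the jaws open and shut (so a half turn about z gives the same grasp; the last joint's range is limited). The gripper opens to 95 mm and grips with 3 to 60 N. Pads are 20 mm wide; open, the fingers measure 119 mm over their backs; the gripper's body (75 mm by 180 mm) begins 59 mm behind the grasp point.
Start: joints at [-69.248, 7.093, 94.555, -0, 78.352, -4.733], TCP at [0.28, -0.587, 0.215] pointing down, gripper open.
Joint ranges: [-149.61, 149.61], [-58.7, 133.49], [1.44, 155.28], [-77.14, 257.14], [18.33, 153.61], [-166.67, 166.67]. Speed limits (degrees/s): [147.25, 147.25, 180, 180, 180, 180].

INTERFACE

Orientations are given as a 3x3 rotation matrix whose columns are the frame's x, y, z axes.
In Python, from bench import robot, viewer gives the robot as it stands.
- The arm moves only by the tool carry_out, never from a script. Its argument "targets" is a list of rows, each an object of numbers: "x", "y", "z": the shift along the world's x, y, z in m; "yaw": the turn about the world's z in degrees. In form: [{"x": .., "y": .., "z": .., "yaw": ..}, ...]. A call has 1 to 20 rows; each row shifts and turns the commanded pose from where the row before left it; what a row does not reach is not made up. A row lasts 1/10 s, in which the tool goes at most 50 mm and 8.59 degrees, less where a joint would pass 70% of its speed; a pose out of reach is approached as far as the arm can. A call is refused whole if a number of a shift passes 0.05 or a number of a turn 8.59, either way. A call with a gripper value outside its range is refused whole. "jaw" is the opening in per cent of the stroke, from 0 (shut) to 100 (fully open), set as the call begins (left out, the last holds). The fingers move at their own pace and stop on an object; "squeeze" is the grip in N (left out, the last holds). Time passes only in rows, so rows that do not move let the fingers close. It gives the time, the measured TCP pose, the force and the opening at its end, in the units of the state.
- robot.get_obs(): the state, without advancing time (a new reading comes with each control period).
- viewer.capture(name): name is "side" or "top"; returns (picture, depth): 420x560x3 uint8, red, green, blue; 420x560 float32, m along the optical axis (not along the pixel's ray), 0 where there is no reading.
- viewer.camera_info(name): a dict with "fov_y" (degrees; the focal length in pixels is half the picture's height over the tangent of half this angle, whatever the lens; pixels are square), "cx", "cy" (the principal point, pixels), "k1" (the pictures are not rectified: a ray, as slopes to the right and down, at radius r is drawn at 1 + k1 r^2 times it, then the intrinsics apply), "R" (3x3) and "t" (3): a world point X has camera coordinates R X + t. Camera axes: x right, y down, z forward; pixel columns grow to the right and rows downward; lengths in m; the calibration is good to about 2 mm. A picture is of the moment at which its call begins. camera_info takes no time and is no camera call.
- robot.job_done(): hands the job in, once; it reports no verdict.
The state is a dict: "time": time; "joints": joint angles; "dq": joint speeds; "joint_torque": joint torques, N m; "tool_pos": TCP position; "eef_rot": TCP orientation; "force": force on the tool from outside, world axes, zero at the start; "ft_torque": the same for the moment, N m; "gripper_width": opening from 0.0 (shut) to 1.0 (fully open).
Only numpy, scipy, OpenCV 4.12 (cv2) and the standard library are available. Lean on these libraries where they do the work, as an engineer would, in place of code of your own. Each camera call takes 0.05 s, during which the arm holds its last target. There are 200 camera calls.

TASK

Pick up the lifting blade by its upright grip, slide its flat blade into the slot in the front of the carrier that bears the opened phone, until the shoulder is right up against the carrier, and lift the carrier straight up off its rest. Finish while still holding it on the blade, level and still, about 12 cm above the rest, with the phone lying in its pocket. Never touch the carrier or the phone with the gripper or tip them, and leave the other things on the table alone.

Things in the scene. Friction and masses are not known exactly. Their poses are not given: they have to be found in the camera images.
- lifter: lifting blade, 150 g, standing on its flat steel blade. Origin: blade's underside on the grip's axis; x to the blade's tip, z up. Blade 40 mm wide, 5 thick (z 0 to 5), x -10 to 82 (last 8 mm: 32 wide). Steel shoulder plate 40 wide, 24 tall, front face at x = 16, so 66 mm of blade ahead of it. Grip: black square post 20 x 20, z 25 to 95, over a steel foot 20 x 24
- grip (a point): middle of the lifter's square grip, 72 mm above the blade's underside; a good place to grasp from above, across either pair of faces. Axes as the lifter's
- blade_mid (a point): point on the lifter at mid thickness of the blade, 36 mm ahead of the shoulder (x 52, z 2.5 mm of the lifter). It coincides in x and y with slot_mid when the shoulder touches the carrier. Axes as the lifter's
- carrier: grey loose carrier 72 (x) x 136 (y) x 26 mm, 160 g. Origin: centre of its underside; x from its front (robot) side to its back. Slot right through along x: 47 mm wide, z 5 to 17 mm. On top a pocket for the phone: floor at z = 22 mm, rims 4 mm high. When carried, the slot's roof (z = 17) lies on the blade's upper face
- slot_mid (a point): centre of the carrier's slot, 11 mm above the carrier's underside. Axes as the carrier's
- phone: opened phone lying loose, face up, in the carrier's pocket, 123 x 59 x 8 mm, 60 g; its length runs across the carrier's slot. Origin: centre of its underside
- rest: fixed aluminium rest, slab 92 (x) x 152 (y) x 20 mm; the carrier stands on its top, 20 mm above the table, between side rails and a back rail 6 mm high. No rail in front (-x), so the blade enters from there; the slab reaches 10 mm ahead of the carrier. Origin: centre of its underside; axes as the carrier's
- by_flux_jar: a white screw-cap jar, 43 mm wide, 36 mm tall; origin at the centre of its underside; loose, to be left alone
- by_tape_black: a dark roll of tape lying flat, 53 mm wide, 19 mm high; origin under its centre; loose, to be left alone
- by_side_cutters: side cutters lying flat, 44 x 108 x 10 mm; origin under their middle; loose, to be left alone
- by_marker: a marker pen lying flat, 17 x 135 x 16 mm; origin under its middle; loose, to be left alone

How it is judged:
By the outcome, as a careful person would: the job done as asked, in the order asked, and still so for the second after the job is handed in, while the arm keeps its last pose, push and grip.
It also fails if it takes over 50 s, if anything falls off the work surface, if the arm or the gripper's body presses on something with over 40 N, if the wrist force passes 120 N, or if a joint passes its speed limit or range.

## Working session

There is one attempt and no reset: what is moved stays moved. The work goes in short steps, Python scripts to look and compute and a tool call to move; the robot and the scene stay as the last step left them, time stands still between calls to the robot, and variables do not carry over. Pictures are saved under pics/ and viewed, about 8 in all and at most 12, crops included, and the job is handed in when it is done.

Besides the shell and the picture viewer there is one more tool, called after "Call:" as name(argument=value, ...) on one line, values as JSON. carry_out: Moves the arm, as the interface text tells. Its arguments: {"type":"object","properties":{"targets":{"type":"array","items":{"type":"object","properties":{"x":{"type":"number"},"y":{"type":"number"},"z":{"type":"number"},"yaw":{"type":"number"}}}},"jaw":{"type":"number"},"squeeze":{"type":"number"}},"required":["targets"]}

```bash
ls; mkdir -p pics
cat > h.py <<'E'
import numpy as np, cv2
from bench import robot, viewer
def cam(n):
    c=viewer.camera_info(n); f=210/np.tan(np.radians(c['fov_y'])/2)
    return c,f
def rays(n,uv):
    c,f=cam(n); uv=np.atleast_2d(uv).astype(float)
    d=(uv-[c['cx'],c['cy']])/f; s=d.copy()
    for _ in range(20): s=d/(1+c['k1']*(s**2).sum(1,keepdims=True))
    return s,np.array(c['R']),np.array(c['t'])
def onplane(n,uv,z):
    s,R,t=rays(n,uv); o=-R.T@t; w=np.c_[s,np.ones(len(s))]@R
    return o+w*((z-o[2])/w[:,2:3])
def bydepth(n,uv,dep):
    s,R,t=rays(n,uv); return (np.c_[s,np.ones(len(s))]*np.asarray(dep)[:,None]-t)@R
def proj(n,X):
    c,f=cam(n); p=np.atleast_2d(X)@np.array(c['R']).T+np.array(c['t']); s=p[:,:2]/p[:,2:]
    return s*(1+c['k1']*(s**2).sum(1,keepdims=True))*f+[c['cx'],c['cy']]
def cloud(n,dep):
    v,u=np.mgrid[0:420,0:560]; uv=np.c_[u.ravel(),v.ravel()]
    return bydepth(n,uv,dep.ravel()).reshape(420,560,3)
def snap(n,save=None):
    im,d=viewer.capture(n)
    if save: cv2.imwrite(f'pics/{save}.png',im[:,:,::-1]); np.savez(f'pics/{save}.npz',im=im,d=d)
    return im,d
E
python3 - <<'E'
from h import *
for n in('top','side'):
    im,d=snap(n,n+'0'); print(n,viewer.camera_info(n))
E
```

```text
pics
top {'fov_y': 50.7569577797339, 'cx': 285.2864832537609, 'cy': 209.60024858142393, 'k1': -0.08998969266578286, 'R': array([[ 0.02424961, -0.99922104,  0.03113308],
       [-0.98383918, -0.02937956, -0.17662759],
       [ 0.17740468, -0.02634679, -0.98378525]]), 't': array([-0.07120908,  0.58839289,  0.7955176 ])}
side {'fov_y': 50.571395157890166, 'cx': 282.5792897108692, 'cy': 204.62490070524282, 'k1': -0.048151641918716445, 'R': array([[-0.92571238, -0.37808309, -0.01047714],
       [-0.22778076,  0.57939272, -0.78257268],
       [ 0.30194787, -0.72205073, -0.62247106]]), 't': array([0.54738182, 0.22137112, 0.69855081])}
```

View pics/top0.png

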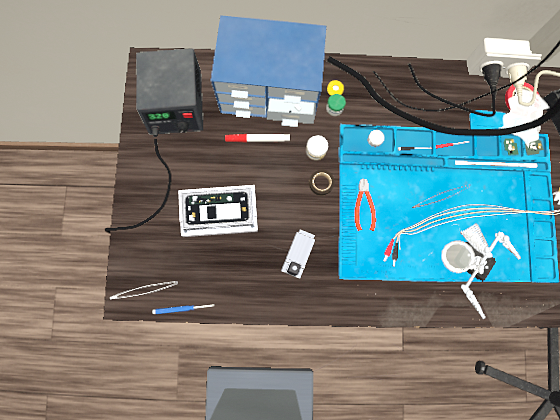

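View pics/side0.png

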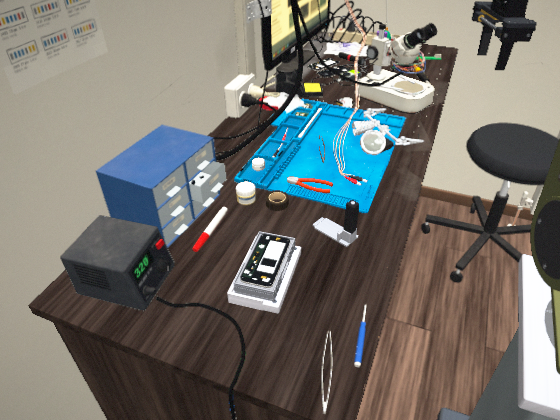

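The top view shows the rest and carrier around (218,210) and the lifter around (297,255). The lifter's grip is at (294,268) and its blade points up and slightly right. In the side view the grip is the black post at (352,215) and the carrier is at (267,268).

Run:
```python
from h import *
z=np.load('pics/top0.npz'); P=cloud('top',z['d']); im=z['im']
def rect(m,zz,name):
    ys,xs=np.nonzero(m); W=onplane('top',np.c_[xs,ys],zz)[:,:2]
    r=cv2.minAreaRect((W*1000).astype(np.float32)); print(name,m.sum(),'z',np.median(P[m][:,2]).round(4),'rect mm',np.round(r,1) if 0 else r,'mean',W.mean(0).round(4))
box=np.zeros((420,560),bool); box[222:285,275:322]=1
Z=P[:,:,2]; print('table z',np.median(Z[290:300,230:270]), Z[290:300,230:270].std())
rect(box&(Z>.07),.095,'grip top')
rgbmin=im.min(2); lm=box&(rgbmin>90)
rect(lm&(Z<.02),.005,'blade')
b2=np.zeros((420,560),bool); b2[175:245,170:265]=1
for lo,hi in((.012,.03),(.03,.08)): rect(b2&(Z>lo)&(Z<hi),(.02 if lo<.02 else .046),f'{lo}')
w=b2&(rgbmin>120); rect(w&(Z<.03)&(Z>.012),.02,'white rest')
big=cv2.resize(im[170:290,165:325],None,fx=5,fy=5,interpolation=cv2.INTER_CUBIC); cv2.imwrite('pics/crop0.png',big[:,:,::-1])
s=np.load('pics/side0.npz')['im'][180:315,220:370]; cv2.imwrite('pics/crops0.png',cv2.resize(s,None,fx=4,fy=4,interpolation=cv2.INTER_CUBIC)[:,:,::-1])
```

```text
table z 0.0005626396797123743 0.044379405359864066
grip top 141 z 0.0955 rect mm ((506.3336486816406, -77.59136199951172), (105.74980163574219, 81.90167236328125), 2.6043577194213867) mean [ 0.4791 -0.0725]
blade 763 z 0.0056 rect mm ((519.7032470703125, -63.6308708190918), (87.78829193115234, 92.67231750488281), 69.75657653808594) mean [ 0.5186 -0.0866]
0.012 940 z 0.0217 rect mm ((591.27587890625, 79.08818817138672), (94.73157501220703, 154.14952087402344), 5.8298659324646) mean [0.5803 0.0715]
0.03 2660 z 0.0482 rect mm ((591.8552856445312, 79.29360961914062), (77.53738403320312, 139.77615356445312), 6.146775245666504) mean [0.5902 0.0781]
white rest 926 z 0.0217 rect mm ((591.2706909179688, 79.07197570800781), (94.75485229492188, 154.1046600341797), 5.893594264984131) mean [0.5806 0.0716]
```

View pics/crop0.png

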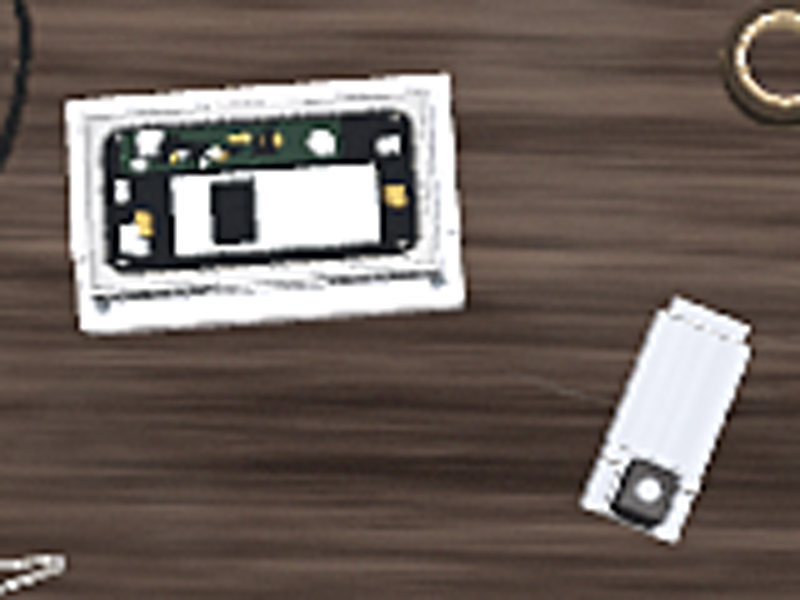

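View pics/crops0.png

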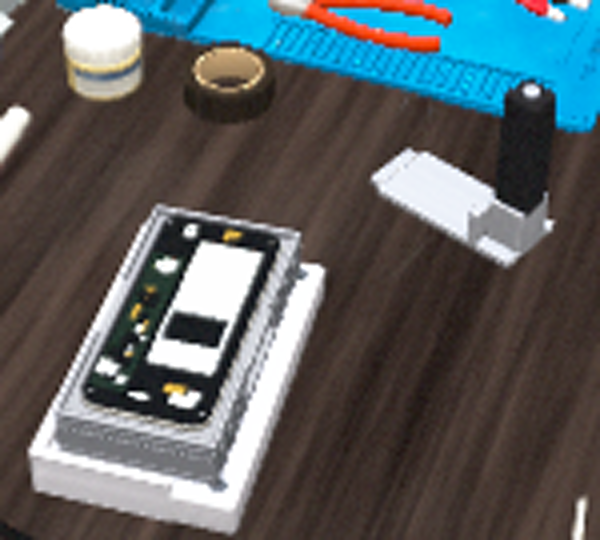

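```bash
cat >> h.py <<'E'
def big(m,k=1):
    n,l,s,_=cv2.connectedComponentsWithStats(m.astype(np.uint8)); i=1+np.argmax(s[1:,4]); return l==i
def fitline(W): 
    vx,vy,x0,y0=cv2.fitLine(W.astype(np.float32),cv2.DIST_HUBER,0,.001,.001).ravel(); return np.array([x0,y0]),np.array([vx,vy])
E
python3 - <<'E'
from h import *
z=np.load('pics/top0.npz'); P=cloud('top',z['d']); im=z['im']; Z=P[:,:,2]
box=np.zeros((420,560),bool); box[222:285,275:322]=1
g=big(box&(Z>.085)&(Z<.11)); ys,xs=np.nonzero(g); print('grip px',xs.mean(),ys.mean(),g.sum(),'at .095',onplane('top',[[xs.mean(),ys.mean()]],.095), Z[g].mean())
ys,xs=np.nonzero(g&(Z>.092)); print(cv2.minAreaRect((onplane('top',np.c_[xs,ys],.095)[:,:2]*1000).astype(np.float32)))
m=big(box&(im.min(2)>130)); m[258:]=0
ys,xs=np.nonzero(m); W=onplane('top',np.c_[xs,ys],.005)
r=cv2.minAreaRect((W[:,:2]*1000).astype(np.float32)); print('blade',r)
# side edges per row
L=[];R=[]
for y in range(238,257):
    x=np.nonzero(m[y])[0]
    L.append((x.min()-.5,y));R.append((x.max()+.5,y))
for n,e in(('L',L),('R',R)):
    p,v=fitline(onplane('top',e,.005)[:,:2]); v*=np.sign(v[0]); nn=np.array([-v[1],v[0]]);print(n,np.degrees(np.arctan2(v[1],v[0])),nn@p)
# carrier+rest edges, far edges
b2=np.zeros((420,560),bool); b2[175:245,170:265]=1
m=big(b2&(Z>.012)&(Z<.08)); m=cv2.morphologyEx(m.astype(np.uint8),cv2.MORPH_CLOSE,np.ones((5,5)))>0
def edges(m,zz):
    ys,xs=np.nonzero(m); x0,x1,y0,y1=xs.min(),xs.max(),ys.min(),ys.max()
    B=[(x,np.nonzero(m[:,x])[0].min()-.5) for x in range(x0+8,x1-8)]; F=[(x,np.nonzero(m[:,x])[0].max()+.5) for x in range(x0+8,x1-8)]
    L=[(np.nonzero(m[y])[0].min()-.5,y) for y in range(y0+8,y1-8)]; R=[(np.nonzero(m[y])[0].max()+.5,y) for y in range(y0+8,y1-8)]
    th=np.radians(6)
    for n,e in zip('BFLR',(B,F,L,R)):
        p,v=fitline(onplane('top',e,zz)[:,:2]); a=np.degrees(np.arctan2(v[1],v[0]))
        nn=np.array([np.cos(th),np.sin(th)]) if n in'BF' else np.array([-np.sin(th),np.cos(th)])
        print(n,'ang',((a+45)%90)-45,'off',nn@p*1000)
print('rest');edges(m,.02)
print('carrier');edges(big(b2&(Z>.038)&(Z<.08)),.046)
o=robot.get_obs();print(o['eef_rot'],o['tool_pos'],o['time'])
E
```

```text
grip px 294.2741935483871 267.8225806451613 124 at .095 [[ 0.47757327 -0.07276542  0.095     ]] 0.09522173806623947
((477.71673583984375, -72.96277618408203), (19.54132652282715, 19.842756271362305), 69.7016372680664)
blade ((525.4388427734375, -89.99729919433594), (41.36467742919922, 62.862648010253906), 69.6041488647461)
L -20.132504 0.11654061
R -19.842913 0.072898075
rest
B ang 5.744423 off 643.8249717843316
F ang 5.8248215 off 549.0886023122529
L ang 6.824951 off 93.8366830802628
R ang 5.543892 off -60.42573820837238
carrier
B ang 5.9513702 off 632.1629803829751
F ang 6.178108 off 559.4799224297412
L ang 3.8065987 off 84.41919646532706
R ang 6.3979225 off -52.52372302271473
[[ 9.02692242e-01  4.30286302e-01 -6.43924898e-04]
 [ 4.30286759e-01 -9.02690672e-01  1.68999705e-03]
 [ 1.45917584e-04 -1.80261959e-03 -9.99998365e-01]] [ 0.27947241 -0.5862317   0.21354902] 0.1
```

Run:
```python
from h import *
for n in('top','side'):
    P=cloud(n,np.load(f'pics/{n}0.npz')['d']).reshape(-1,3)
    for y0 in np.arange(-.6,.05,.1):
        r=[]
        for x0 in(.2,.3,.4,.5):
            q=P[(P[:,0]>x0)&(P[:,0]<x0+.1)&(P[:,1]>y0)&(P[:,1]<y0+.1)]; r.append(round(float(q[:,2].max()),3) if len(q) else None)
        print(n,round(y0,1),r)
```

```text
top -0.6 [-0.736, 0.006, 0.014, 0.014]
top -0.5 [-0.737, 0.052, 0.084, 0.099]
top -0.4 [-0.738, 0.005, 0.063, 0.076]
top -0.3 [-0.738, 0.005, 0.012, 0.015]
top -0.2 [-0.739, 0.006, 0.01, 0.014]
top -0.1 [-0.738, 0.006, 0.889, 0.021]
top -0.0 [-0.739, 0.006, 0.008, 0.054]
side -0.6 [0.373, 0.359, 0.014, 0.015]
side -0.5 [0.336, 0.051, 0.084, 0.095]
side -0.4 [-0.74, 0.005, 0.067, 0.077]
side -0.3 [-0.74, 0.004, 0.015, 0.015]
side -0.2 [-0.742, 0.005, 0.01, 0.015]
side -0.1 [0.329, 0.005, 0.098, 0.009]
side -0.0 [0.326, 0.004, 0.009, 0.054]
```

Call:
carry_out(targets=[{"x":0.01,"y":0.025,"yaw":2.2},{"x":0.01,"y":0.025,"yaw":2.2},{"x":0.01,"y":0.025,"yaw":2.2},{"x":0.01,"y":0.025,"yaw":2.2},{"x":0.01,"y":0.025,"yaw":2.2},{"x":0.01,"y":0.025,"yaw":2.2},{"x":0.01,"y":0.025,"yaw":2.2},{"x":0.01,"y":0.025,"yaw":2.2},{"x":0.01,"y":0.025,"yaw":2.2},{"x":0.01,"y":0.025,"yaw":2.2},{"x":0.01,"y":0.025,"yaw":2.2},{"x":0.01,"y":0.025,"yaw":2.2},{"x":0.01,"y":0.025,"yaw":2.2},{"x":0.01,"y":0.025,"yaw":2.2},{"x":0.01,"y":0.025,"yaw":2.2},{"x":0.01,"y":0.025,"yaw":2.2},{"x":0.01,"y":0.025,"yaw":2.2},{"x":0.01,"y":0.025,"yaw":2.2},{"x":0.01,"y":0.025,"yaw":2.2},{"x":0.008,"y":0.035,"yaw":2.5}], jaw=100)

```text
schema error: expected keys x, y, z, yaw
```

Call:
carry_out(targets=[{"x":0},{"x":0},{"x":0}])

```text
schema error: expected keys x, y, z, yaw
```

Run:
```python
from h import *
o=robot.get_obs(); print(o); R=o['eef_rot']; print(np.degrees(np.arctan2(R[1][1],R[0][1])))
im,d=snap('side','side1'); P=cloud('side',d)
box=np.zeros((420,560),bool); box[190:250,330:370]=1
a=im[160:260,300:400]; cv2.imwrite('pics/c1.png',cv2.resize(a,None,fx=5,fy=5)[:,:,::-1])
Z=P[:,:,2]; g=big(box&(Z>.088)&(Z<.105)); q=P[g]; print(g.sum(),q.mean(0), q.min(0),q.max(0))
```

```text
{'time': 0.1, 'joints': array([-6.92456790e+01,  7.12859254e+00,  9.46237489e+01, -1.91276348e-04,
        7.83512788e+01, -4.73140802e+00]), 'dq': array([-0.05322322, -0.07610301, -0.10377579, -0.05210305, -0.16324474,
        0.02507198]), 'joint_torque': array([ 5.98934839e-04, -4.18877077e+01, -3.61098576e+01,  7.77478167e-02,
        4.61292802e-02, -5.27210625e-05]), 'tool_pos': array([ 0.27947241, -0.5862317 ,  0.21354902]), 'eef_rot': array([[ 9.02692242e-01,  4.30286302e-01, -6.43924898e-04],
       [ 4.30286759e-01, -9.02690672e-01,  1.68999705e-03],
       [ 1.45917584e-04, -1.80261959e-03, -9.99998365e-01]]), 'force': array([0.59381167, 0.63509333, 0.27253685]), 'ft_torque': array([-0.03963726, -0.0399483 , -0.01012745]), 'gripper_width': 0.999686093398619}
-64.51422465978317
98 [ 0.47683148 -0.06701427  0.09451981] [ 0.46617312 -0.07930239  0.08830612] [ 0.48848249 -0.05764208  0.09804314]
```

Call:
carry_out(targets=[{"x":0.01,"y":0.025,"z":0,"yaw":2.2},{"x":0.01,"y":0.025,"z":0,"yaw":2.2},{"x":0.01,"y":0.025,"z":0,"yaw":2.2},{"x":0.01,"y":0.025,"z":0,"yaw":2.2},{"x":0.01,"y":0.025,"z":0,"yaw":2.2},{"x":0.01,"y":0.025,"z":0,"yaw":2.2},{"x":0.01,"y":0.025,"z":0,"yaw":2.2},{"x":0.01,"y":0.025,"z":0,"yaw":2.2},{"x":0.01,"y":0.025,"z":0,"yaw":2.2},{"x":0.01,"y":0.025,"z":0,"yaw":2.2},{"x":0.01,"y":0.025,"z":0,"yaw":2.2},{"x":0.01,"y":0.025,"z":0,"yaw":2.2},{"x":0.01,"y":0.025,"z":0,"yaw":2.2},{"x":0.01,"y":0.025,"z":0,"yaw":2.2},{"x":0.01,"y":0.025,"z":0,"yaw":2.2},{"x":0.01,"y":0.025,"z":0,"yaw":2.2},{"x":0.01,"y":0.025,"z":0,"yaw":2.2},{"x":0.01,"y":0.025,"z":0,"yaw":2.2},{"x":0.01,"y":0.025,"z":0,"yaw":2.2},{"x":0.008,"y":0.038,"z":0,"yaw":2.5}], jaw=100)

```text
time: 2.15
tool_pos: [0.4778, -0.0733, 0.2144]
eef_rot: [[0.345, 0.938, -0.0], [0.938, -0.345, -0.0], [-0.0, -0.0, -1.0]]
force: [0.2, -0.5, 0.9]
gripper_width: 1.003
```

Call:
carry_out(targets=[{"x":0,"y":0,"z":0,"yaw":0},{"x":0,"y":0,"z":0,"yaw":0},{"x":0,"y":0,"z":0,"yaw":0}])

```text
time: 2.45
tool_pos: [0.4774, -0.0744, 0.2145]
eef_rot: [[0.346, 0.938, -0.0], [0.938, -0.346, -0.0], [-0.0, -0.0, -1.0]]
force: [-1.1, -1.2, 0.5]
gripper_width: 1.004
```

Run:
```python
from h import *
o=robot.get_obs(); R=o['eef_rot']; print(o['time'],o['tool_pos'],o['joints'],o['force'],np.degrees(np.arctan2(R[1][1],R[0][1])))
im,d=snap('side','side1'); cv2.imwrite('pics/c1.png',cv2.resize(im[60:280,200:460],None,fx=2.5,fy=2.5)[:,:,::-1])
```

```text
2.45 [ 0.47740509 -0.074423    0.21448497] [-1.52140004e+01 -1.46771383e+01  1.15251108e+02 -2.62586014e-02
  7.94415460e+01  5.05625087e+00] [-1.05796952 -1.20535817  0.45528183] -20.26543933842411
```

View pics/c1.png

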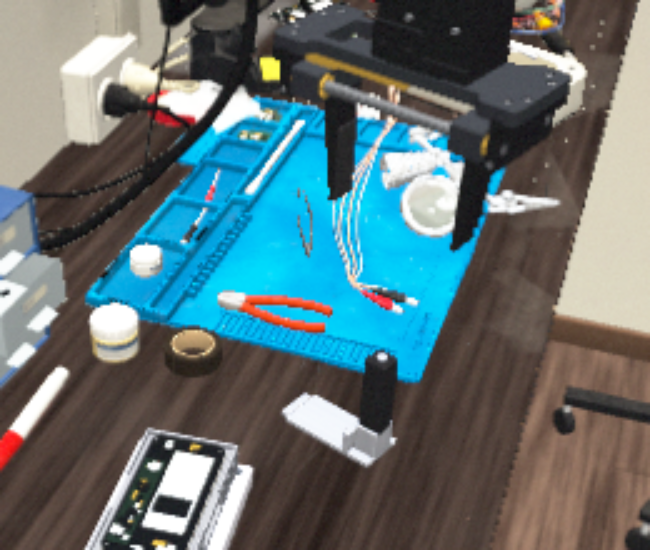

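The fingertips sit at about (340,195) and (462,245) in the crop, straddling the line above the grip at (380,360). The jaw axis runs along the blade, so I'll descend.

Call:
carry_out(targets=[{"x":0,"y":0.002,"z":-0.015,"yaw":0},{"x":0,"y":0,"z":-0.02,"yaw":0},{"x":0,"y":0,"z":-0.02,"yaw":0},{"x":0,"y":0,"z":-0.02,"yaw":0},{"x":0,"y":0,"z":-0.02,"yaw":0},{"x":0,"y":0,"z":-0.02,"yaw":0},{"x":0,"y":0,"z":-0.02,"yaw":0},{"x":0,"y":0,"z":-0.015,"yaw":0},{"x":0,"y":0,"z":-0.012,"yaw":0},{"x":0,"y":0,"z":0,"yaw":0},{"x":0,"y":0,"z":0,"yaw":0},{"x":0,"y":0,"z":0,"yaw":0}])

```text
time: 3.7
tool_pos: [0.4784, -0.0721, 0.0536]
eef_rot: [[0.346, 0.938, 0.002], [0.938, -0.346, -0.0], [0.0, 0.002, -1.0]]
force: [0.4, 0.1, -0.2]
gripper_width: 1.001
```

Call:
carry_out(targets=[{"x":0,"y":0,"z":0,"yaw":0},{"x":0,"y":0,"z":0,"yaw":0},{"x":0,"y":0,"z":0,"yaw":0},{"x":0,"y":0,"z":0,"yaw":0},{"x":0,"y":0,"z":0,"yaw":0},{"x":0,"y":0,"z":0,"yaw":0},{"x":0,"y":0,"z":0,"yaw":0},{"x":0,"y":0,"z":0,"yaw":0},{"x":0,"y":0,"z":0,"yaw":0},{"x":0,"y":0,"z":0,"yaw":0},{"x":0,"y":0,"z":0,"yaw":0},{"x":0,"y":0,"z":0,"yaw":0}], jaw=0, squeeze=50)

```text
time: 4.9
tool_pos: [0.4777, -0.0718, 0.0526]
eef_rot: [[0.346, 0.938, 0.0], [0.938, -0.346, -0.0], [0.0, 0.0, -1.0]]
force: [0.5, -0.1, -0.3]
gripper_width: 0.209
```

Call:
carry_out(targets=[{"x":0,"y":0,"z":0.01,"yaw":0},{"x":0,"y":0,"z":0.015,"yaw":0},{"x":0,"y":0,"z":0.015,"yaw":0},{"x":0,"y":0,"z":0.015,"yaw":0},{"x":0,"y":0,"z":0.015,"yaw":0},{"x":0,"y":0,"z":0.01,"yaw":0},{"x":-0.002,"y":0.01,"z":0,"yaw":2},{"x":-0.002,"y":0.01,"z":0,"yaw":2},{"x":-0.002,"y":0.01,"z":0,"yaw":2},{"x":-0.002,"y":0.01,"z":0,"yaw":2},{"x":-0.002,"y":0.01,"z":0,"yaw":2},{"x":-0.002,"y":0.01,"z":0,"yaw":2},{"x":-0.002,"y":0.01,"z":0,"yaw":2},{"x":-0.002,"y":0.01,"z":0,"yaw":2},{"x":-0.002,"y":0.01,"z":0,"yaw":2},{"x":-0.002,"y":0.01,"z":0,"yaw":2},{"x":-0.002,"y":0.01,"z":0,"yaw":2},{"x":-0.002,"y":0.01,"z":0,"yaw":2},{"x":-0.002,"y":0.01,"z":0,"yaw":2},{"x":-0.002,"y":0.006,"z":0,"yaw":0.2}])

```text
time: 6.9
tool_pos: [0.4495, 0.0652, 0.1327]
eef_rot: [[-0.106, 0.994, -0.0], [0.994, 0.106, 0.0], [0.0, -0.0, -1.0]]
force: [0.5, 0.1, -1.3]
gripper_width: 0.209
```

Call:
carry_out(targets=[{"x":0,"y":0,"z":-0.01,"yaw":0},{"x":0,"y":0,"z":-0.015,"yaw":0},{"x":0,"y":0,"z":-0.015,"yaw":0},{"x":0,"y":0,"z":-0.01,"yaw":0},{"x":0,"y":0,"z":-0.002,"yaw":0},{"x":0,"y":0,"z":0,"yaw":0},{"x":0,"y":0,"z":0,"yaw":0},{"x":0,"y":0,"z":0,"yaw":0},{"x":0,"y":0,"z":0,"yaw":0}])

```text
time: 7.8
tool_pos: [0.4501, 0.0642, 0.0813]
eef_rot: [[-0.104, 0.995, 0.001], [0.995, 0.104, 0.0], [-0.0, 0.001, -1.0]]
force: [-1.0, 0.4, -1.5]
gripper_width: 0.206
```

Run:
```python
from h import *
o=robot.get_obs(); R=o['eef_rot']; print(o['time'],o['tool_pos'],o['force'],np.degrees(np.arctan2(R[1][1],R[0][1])))
for n,(a,b,c,e) in(('side',(180,330,210,410)),('top',(170,290,165,325))):
    im,d=snap(n,n+'2'); cv2.imwrite(f'pics/c2{n}.png',cv2.resize(im[a:b,c:e],None,fx=4,fy=4,interpolation=cv2.INTER_CUBIC)[:,:,::-1])
```

```text
7.8 [0.45014848 0.06424541 0.08133261] [-1.01589218  0.42070682 -1.52037604] 5.985554551528388
```

View pics/c2side.png

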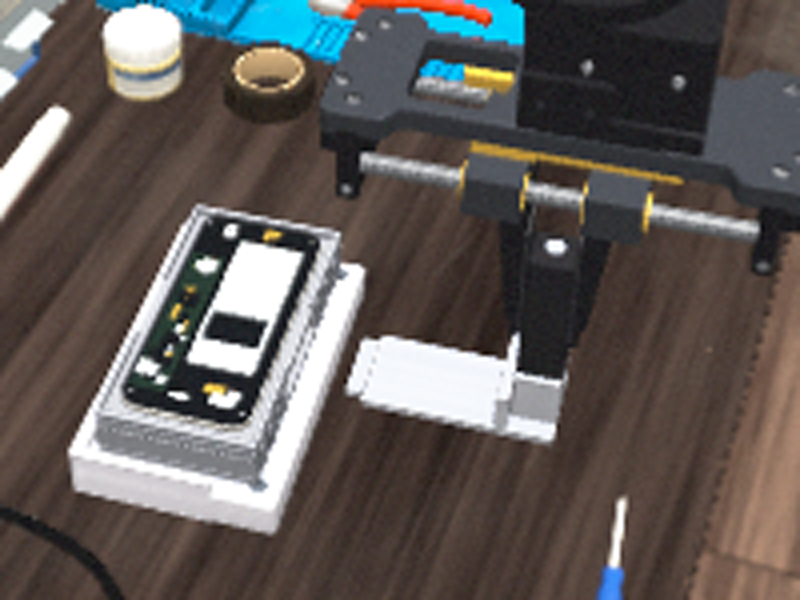

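View pics/c2top.png

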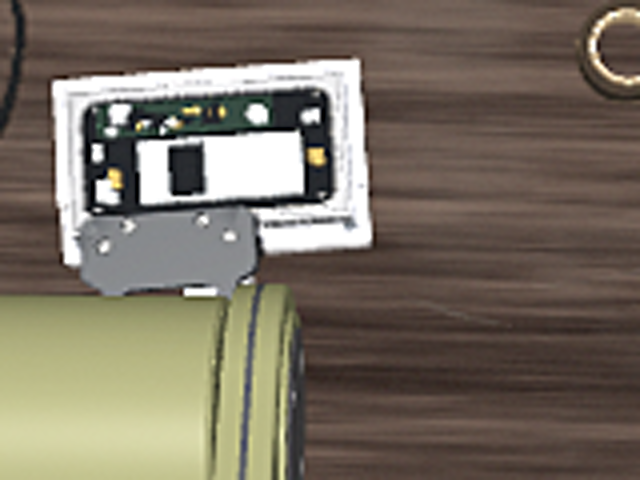

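The side view shows the blade level. Its tip is at (362,360) in the crop, short of the rest. The gripper hides the blade in the top view, so I'll measure blade against carrier in the side view.

Run:
```python
from h import *
z=np.load('pics/side2.npz'); P=cloud('side',z['d']); im=z['im']; Z=P[:,:,2]
th=np.radians(6); u=np.array([np.cos(th),np.sin(th)]); w=np.array([-u[1],u[0]])
b=np.zeros((420,560),bool); b[260:292,295:337]=1
m=big(b&(im.min(2)>130)&(Z>.02)&(Z<.045)); q=P[m]
print('blade n',m.sum(),'z med',np.median(q[:,2]))
A=np.c_[q,np.ones(len(q))]; c,*_=np.linalg.lstsq(np.c_[q[:,:2]-q[:,:2].mean(0),np.ones(len(q))],q[:,2],rcond=None); print('slope',c)
ys,xs=np.nonzero(m); W=onplane('side',np.c_[xs,ys],.0335)[:,:2]*1000
r=cv2.minAreaRect(W.astype(np.float32)); print('blade rect',r,'u,w',np.dot(r[0],u),np.dot(r[0],w), 'tip u',(W@u).max())
cb=np.zeros((420,560),bool); cb[225:305,225:300]=1
for nm,lo,hi,zz in(('carrier',.0425,.06,.046),):
    m=big(cb&(Z>lo)&(Z<hi)); ys,xs=np.nonzero(m); W=onplane('side',np.c_[xs,ys],zz)[:,:2]*1000
    r=cv2.minAreaRect(W.astype(np.float32)); print(nm,m.sum(),r,'u,w',np.dot(r[0],u),np.dot(r[0],w),np.median(Z[m]))
m=cb&(im.min(2)>150)&(Z>.012)&(Z<.026); print('rest top z',np.median(Z[m]))
tc=np.array([450.1,64.2]); print('tool u,w',tc@u,tc@w)
```

```text
blade n 669 z med 0.03482825407071735
slope [-0.00205361 -0.00096101  0.03489928]
blade rect ((495.4608154296875, 70.12141418457031), (72.51957702636719, 42.473480224609375), 5.622368812561035) u,w 500.0763129087108 17.947524094538863 tip u 536.2407653908133
carrier 2256 ((590.2673950195312, 81.55744934082031), (73.42460632324219, 141.16307067871094), 5.854432106018066) u,w 595.558923316543 19.410925381441977 0.049138734029829885
rest top z 0.020953787717725852
tool u,w 454.3450324470432 16.800044365872324
```

Blade and carrier agree laterally to within about 1 mm. The blade's upper face is 13.9 mm above the rest, near the slot's middle, and about 89 mm remains to contact. I'll slide in 80 mm.

Call:
carry_out(targets=[{"x":0.005,"y":0.00053,"z":0,"yaw":0},{"x":0.005,"y":0.00053,"z":0,"yaw":0},{"x":0.005,"y":0.00053,"z":0,"yaw":0},{"x":0.005,"y":0.00053,"z":0,"yaw":0},{"x":0.005,"y":0.00053,"z":0,"yaw":0},{"x":0.005,"y":0.00053,"z":0,"yaw":0},{"x":0,"y":0,"z":0,"yaw":0},{"x":0,"y":0,"z":0,"yaw":0}])

```text
time: 8.7
tool_pos: [0.4796, 0.0674, 0.0806]
eef_rot: [[-0.104, 0.995, -0.0], [0.995, 0.104, 0.0], [0.0, -0.0, -1.0]]
force: [0.3, 0.1, -1.4]
gripper_width: 0.207
```

Call:
carry_out(targets=[{"x":0.005,"y":0.00053,"z":0,"yaw":0},{"x":0.005,"y":0.00053,"z":0,"yaw":0},{"x":0.005,"y":0.00053,"z":0,"yaw":0},{"x":0.005,"y":0.00053,"z":0,"yaw":0},{"x":0,"y":0,"z":0,"yaw":0},{"x":0,"y":0,"z":0,"yaw":0}])

```text
time: 9.3
tool_pos: [0.4997, 0.0696, 0.0806]
eef_rot: [[-0.104, 0.995, -0.0], [0.995, 0.104, 0.0], [0.0, -0.0, -1.0]]
force: [-0.7, 0.2, -0.3]
gripper_width: 0.207
```

Call:
carry_out(targets=[{"x":0.005,"y":0.00053,"z":0,"yaw":0},{"x":0.005,"y":0.00053,"z":0,"yaw":0},{"x":0.005,"y":0.00053,"z":0,"yaw":0},{"x":0.005,"y":0.00053,"z":0,"yaw":0},{"x":0.005,"y":0.00053,"z":0,"yaw":0},{"x":0.004,"y":0.0004,"z":0,"yaw":0},{"x":0,"y":0,"z":0,"yaw":0},{"x":0,"y":0,"z":0,"yaw":0}])

```text
time: 10.1
tool_pos: [0.5286, 0.0726, 0.0806]
eef_rot: [[-0.104, 0.995, -0.0], [0.995, 0.104, -0.0], [0.0, -0.0, -1.0]]
force: [-1.0, -0.2, -1.5]
gripper_width: 0.21
```

Run:
```python
from h import *
o=robot.get_obs(); th=np.radians(6); u=np.array([np.cos(th),np.sin(th)])
print(o['time'],o['tool_pos'],o['force'],'shoulder u',o['tool_pos'][:2]@u*1000+16)
im,d=snap('side','side3'); cv2.imwrite('pics/c3.png',cv2.resize(im[200:320,210:370],None,fx=5,fy=5,interpolation=cv2.INTER_CUBIC)[:,:,::-1])
```

```text
10.1 [0.52860418 0.07260528 0.08055625] [-1.03562457 -0.23919487 -1.52042481] shoulder u 549.2977513460345
```

View pics/c3.png

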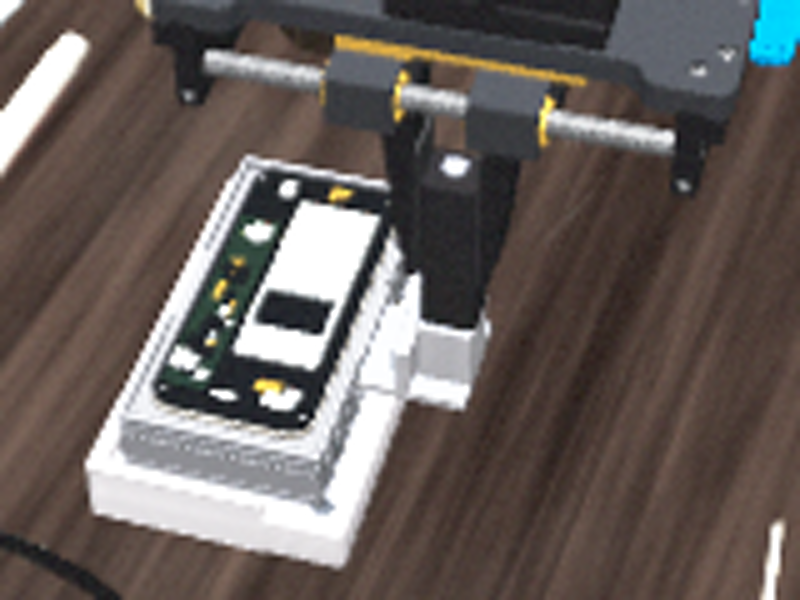

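The blade is in the slot, with the shoulder at crop (400,360) about 10 mm short of the carrier. I'll creep up to contact.

Call:
carry_out(targets=[{"x":0.003,"y":0.0003,"z":0,"yaw":0},{"x":0.003,"y":0.0003,"z":0,"yaw":0},{"x":0.001,"y":0.0001,"z":0,"yaw":0},{"x":0.001,"y":0.0001,"z":0,"yaw":0},{"x":0,"y":0,"z":0,"yaw":0},{"x":0,"y":0,"z":0,"yaw":0}])

```text
time: 10.75
tool_pos: [0.5366, 0.0734, 0.0806]
eef_rot: [[-0.104, 0.995, -0.0], [0.995, 0.104, -0.0], [-0.0, -0.0, -1.0]]
force: [-0.1, -0.2, -2.1]
gripper_width: 0.208
```

Call:
carry_out(targets=[{"x":0.001,"y":0.0001,"z":0,"yaw":0},{"x":0,"y":0,"z":0,"yaw":0},{"x":0,"y":0,"z":0,"yaw":0}])

```text
time: 11.05
tool_pos: [0.5377, 0.0735, 0.0807]
eef_rot: [[-0.104, 0.995, 0.0], [0.995, 0.104, -0.0], [-0.0, 0.0, -1.0]]
force: [0.3, 0.4, -0.7]
gripper_width: 0.207
```

Call:
carry_out(targets=[{"x":0.001,"y":0.0001,"z":0,"yaw":0},{"x":0,"y":0,"z":0,"yaw":0},{"x":0,"y":0,"z":0,"yaw":0}])

```text
time: 11.35
tool_pos: [0.5387, 0.0736, 0.0806]
eef_rot: [[-0.104, 0.995, -0.0], [0.995, 0.104, -0.0], [-0.0, -0.0, -1.0]]
force: [-0.4, 0.7, -0.8]
gripper_width: 0.206
```

```bash
cat > chk.py <<'E'
from h import *
import sys
o=robot.get_obs(); th=np.radians(6); u=np.array([np.cos(th),np.sin(th)]);w=np.array([-u[1],u[0]])
print(o['time'],o['tool_pos'],o['force'],o['ft_torque'],'shoulder u',o['tool_pos'][:2]@u*1000+16,o['tool_pos'][:2]@w*1000)
im,d=snap('side',sys.argv[1]); P=cloud('side',d); Z=P[:,:,2]
cb=np.zeros((420,560),bool); cb[225:305,225:281]=1
m=big(cb&(Z>.0425)&(Z<.06)); ys,xs=np.nonzero(m); W=onplane('side',np.c_[xs,ys],.046)[:,:2]*1000
print('carrier back edge u',np.percentile(W@u,[99,99.8]),'left w',np.percentile(W@w,[99,99.8]))
E
sed 's/im,d=snap.*$/zz=np.load("pics\/side2.npz");im,d=zz["im"],zz["d"]; P=cloud("side",d);Z=P[:,:,2]/' chk.py > chk0.py; python3 chk0.py|tail -1; python3 chk.py side4
```

```text
carrier back edge u [631.61616206 632.38560975] left w [87.38362961 88.64840495]
11.35 [0.53866565 0.07358337 0.08064517] [-0.4217807   0.72716727 -0.75554349] [-0.01434191 -0.13570054 -0.00465743] shoulder u 559.4063362070972 16.874376128948523
carrier back edge u [631.61856839 632.38598737] left w [87.32807955 88.64988726]
```

Carrier unmoved and no contact yet; continue in 1 mm steps.

Call:
carry_out(targets=[{"x":0.001,"y":0.0001,"z":0,"yaw":0},{"x":0,"y":0,"z":0,"yaw":0},{"x":0,"y":0,"z":0,"yaw":0}])

```text
time: 11.7
tool_pos: [0.5397, 0.0737, 0.0807]
eef_rot: [[-0.104, 0.995, -0.0], [0.995, 0.104, -0.0], [-0.0, -0.0, -1.0]]
force: [-0.2, -0.2, -1.0]
gripper_width: 0.207
```

Call:
carry_out(targets=[{"x":0.001,"y":0.0001,"z":0,"yaw":0},{"x":0,"y":0,"z":0,"yaw":0},{"x":0,"y":0,"z":0,"yaw":0}])

```text
time: 12.0
tool_pos: [0.5403, 0.0738, 0.0805]
eef_rot: [[-0.104, 0.995, -0.001], [0.995, 0.104, -0.0], [0.0, -0.001, -1.0]]
force: [-2.2, -1.3, -1.0]
gripper_width: 0.208
```

```bash
python3 chk.py side5
```

```text
12.0 [0.54027101 0.07376923 0.08052596] [-2.21187284 -1.26707587 -0.99763279] [-0.04885377  0.31920154 -0.0191116 ] shoulder u 561.0223349059531 16.891420121092203
carrier back edge u [631.62129557 632.38641533] left w [87.21579985 88.24990661]
```

Call:
carry_out(targets=[{"x":0.001,"y":0.0001,"z":0,"yaw":0},{"x":0,"y":0,"z":0,"yaw":0},{"x":0,"y":0,"z":0,"yaw":0}])

```text
time: 12.35
tool_pos: [0.5418, 0.0739, 0.0806]
eef_rot: [[-0.104, 0.995, 0.0], [0.995, 0.104, 0.0], [0.0, 0.0, -1.0]]
force: [-0.4, 0.1, -2.2]
gripper_width: 0.208
```

```bash
python3 chk.py side6
```

```text
12.35 [0.54177252 0.07391403 0.08056898] [-0.40832084  0.05585759 -2.18333345] [-0.09414977  0.09793643 -0.02066711] shoulder u 562.5307496663585 16.878468734998084
carrier back edge u [633.28140004 634.04450005] left w [87.50987044 88.87988767]
```

The carrier slid with the shoulder (back edge +1.6 mm), so contact is confirmed. I'll push another 0.5 mm to seat it, then start a slow lift.

Call:
carry_out(targets=[{"x":0.0005,"y":5e-05,"z":0,"yaw":0},{"x":0,"y":0,"z":0,"yaw":0},{"x":0,"y":0,"z":0,"yaw":0}])

```text
time: 12.7
tool_pos: [0.5422, 0.074, 0.0806]
eef_rot: [[-0.104, 0.995, 0.0], [0.995, 0.104, 0.0], [0.0, 0.0, -1.0]]
force: [-1.5, -0.3, -2.2]
gripper_width: 0.209
```

```bash
python3 chk.py side7
```

```text
12.7 [0.5421573  0.07395492 0.0806144 ] [-1.49929737 -0.25210717 -2.24352704] [-0.02282215  0.07128005  0.01489828] shoulder u 562.9177007146283 16.878915661975352
carrier back edge u [634.04386764 634.87368354] left w [87.50762763 88.65092795]
```

Call:
carry_out(targets=[{"x":0,"y":0,"z":0.0005,"yaw":0},{"x":0,"y":0,"z":0.0005,"yaw":0},{"x":0,"y":0,"z":0.0005,"yaw":0},{"x":0,"y":0,"z":0.0005,"yaw":0},{"x":0,"y":0,"z":0.0005,"yaw":0},{"x":0,"y":0,"z":0.0005,"yaw":0},{"x":0,"y":0,"z":0.0005,"yaw":0},{"x":0,"y":0,"z":0.0005,"yaw":0},{"x":0,"y":0,"z":0.0005,"yaw":0},{"x":0,"y":0,"z":0.0005,"yaw":0},{"x":0,"y":0,"z":0.0005,"yaw":0},{"x":0,"y":0,"z":0.0005,"yaw":0},{"x":0,"y":0,"z":0,"yaw":0},{"x":0,"y":0,"z":0,"yaw":0}])

```text
time: 14.15
tool_pos: [0.5421, 0.074, 0.0866]
eef_rot: [[-0.104, 0.995, 0.0], [0.995, 0.104, 0.0], [0.0, 0.0, -1.0]]
force: [0.1, 0.0, -2.0]
gripper_width: 0.208
```

```bash
python3 chk.py side8
python3 - <<'E'
from h import *
im=np.load('pics/side8.npz')['im']; cv2.imwrite('pics/c8.png',cv2.resize(im[200:320,210:370],None,fx=5,fy=5,interpolation=cv2.INTER_CUBIC)[:,:,::-1])
E
```

```text
14.15 [0.54214287 0.07397839 0.08663845] [ 0.12791987  0.04819289 -1.96784482] [-0.01985492  0.1013545  -0.00410518] shoulder u 562.9058058567903 16.9037678752715
carrier back edge u [634.86361171 635.70919169] left w [87.49769074 88.45341496]
```

View pics/c8.png

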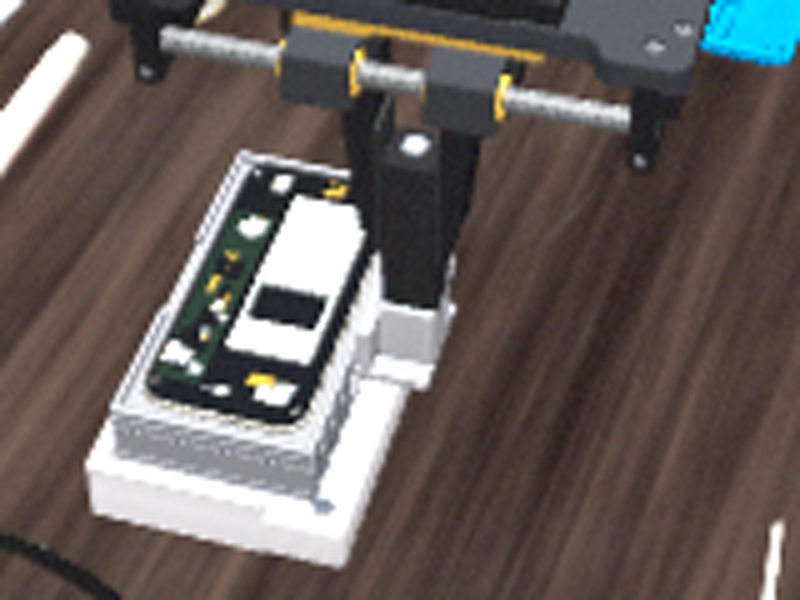

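The shoulder is flush against the carrier front and the carrier looks level, starting to rise. I'll lift slowly to about 12 cm.

Call:
carry_out(targets=[{"x":0,"y":0,"z":0.0005,"yaw":0},{"x":0,"y":0,"z":0.001,"yaw":0},{"x":0,"y":0,"z":0.001,"yaw":0},{"x":0,"y":0,"z":0.001,"yaw":0},{"x":0,"y":0,"z":0.001,"yaw":0},{"x":0,"y":0,"z":0.001,"yaw":0},{"x":0,"y":0,"z":0.001,"yaw":0},{"x":0,"y":0,"z":0.001,"yaw":0},{"x":0,"y":0,"z":0.001,"yaw":0},{"x":0,"y":0,"z":0.001,"yaw":0},{"x":0,"y":0,"z":0.001,"yaw":0},{"x":0,"y":0,"z":0.001,"yaw":0},{"x":0,"y":0,"z":0.001,"yaw":0},{"x":0,"y":0,"z":0.0005,"yaw":0},{"x":0,"y":0,"z":0,"yaw":0},{"x":0,"y":0,"z":0,"yaw":0}])

```text
time: 15.8
tool_pos: [0.5421, 0.0739, 0.0996]
eef_rot: [[-0.104, 0.995, -0.0], [0.995, 0.104, -0.0], [0.0, -0.0, -1.0]]
force: [0.5, -0.4, -3.5]
gripper_width: 0.208
```

```bash
cat > lev.py <<'E'
from h import *
import sys
# white/phone plane: fit a plane to the carrier top, report height and tilt along carrier axes
h=float(sys.argv[2]); o=robot.get_obs(); print(o['time'],o['tool_pos'],o['force'],o['ft_torque'],o['gripper_width'])
im,d=snap('side',sys.argv[1]); P=cloud('side',d)
th=np.radians(6); u=np.array([np.cos(th),np.sin(th)]);w=np.array([-u[1],u[0]])
c=np.array([o['tool_pos'][0],o['tool_pos'][1]])+.052*u
q=P.reshape(-1,3); U=(q[:,:2]-c)@u; V=(q[:,:2]-c)@w
for nm,a,b,z0 in(('phone',.024,.055,.030),('rims',.04,.075,.026)):
    k=(abs(U)<a)&(abs(V)<b)&(abs(q[:,2]-h-z0)<.006)
    if nm=='rims': k&=(V>.063)|(U>.0315)
    A=np.c_[U[k],V[k],np.ones(k.sum())]; s,*_=np.linalg.lstsq(A,q[k,2],rcond=None)
    print(nm,k.sum(),'z at centre',s[2].round(4),'tilt u,v deg',np.degrees(np.arctan(s[:2])).round(2),'U range',U[k].min().round(4),U[k].max().round(4),'V',V[k].min().round(4),V[k].max().round(4))
E
python3 lev.py side9 .035
```

```text
15.8 [0.54211807 0.07394838 0.09962723] [ 0.50624772 -0.37127234 -3.51368698] [-0.06365654 -0.00557818 -0.05763365] 0.20844479830797402
phone 1186 z at centre 0.0651 tilt u,v deg [-0.25 -0.16] U range -0.024 0.024 V -0.0549 0.0549
rims 325 z at centre 0.0597 tilt u,v deg [-0.04 -0.09] U range -0.0362 0.0361 V -0.0664 0.0706
```

It is level (under 0.3°), carried, and the phone is in place. I'll lift the remaining ~104 mm.

Call:
carry_out(targets=[{"x":0,"y":0,"z":0.001,"yaw":0},{"x":0,"y":0,"z":0.002,"yaw":0},{"x":0,"y":0,"z":0.003,"yaw":0},{"x":0,"y":0,"z":0.004,"yaw":0},{"x":0,"y":0,"z":0.004,"yaw":0},{"x":0,"y":0,"z":0.004,"yaw":0},{"x":0,"y":0,"z":0.004,"yaw":0},{"x":0,"y":0,"z":0.004,"yaw":0},{"x":0,"y":0,"z":0.004,"yaw":0},{"x":0,"y":0,"z":0.004,"yaw":0},{"x":0,"y":0,"z":0.004,"yaw":0},{"x":0,"y":0,"z":0.004,"yaw":0},{"x":0,"y":0,"z":0.004,"yaw":0},{"x":0,"y":0,"z":0.004,"yaw":0},{"x":0,"y":0,"z":0.004,"yaw":0},{"x":0,"y":0,"z":0.004,"yaw":0},{"x":0,"y":0,"z":0.004,"yaw":0},{"x":0,"y":0,"z":0.004,"yaw":0},{"x":0,"y":0,"z":0.004,"yaw":0},{"x":0,"y":0,"z":0.004,"yaw":0}])

```text
time: 17.85
tool_pos: [0.5422, 0.0739, 0.174]
eef_rot: [[-0.104, 0.995, 0.0], [0.995, 0.104, 0.0], [0.0, 0.0, -1.0]]
force: [0.0, -0.6, -3.3]
gripper_width: 0.205
```

Call:
carry_out(targets=[{"x":0,"y":0,"z":0.004,"yaw":0},{"x":0,"y":0,"z":0.004,"yaw":0},{"x":0,"y":0,"z":0.004,"yaw":0},{"x":0,"y":0,"z":0.004,"yaw":0},{"x":0,"y":0,"z":0.004,"yaw":0},{"x":0,"y":0,"z":0.004,"yaw":0},{"x":0,"y":0,"z":0.003,"yaw":0},{"x":0,"y":0,"z":0.002,"yaw":0},{"x":0,"y":0,"z":0.001,"yaw":0},{"x":0,"y":0,"z":0,"yaw":0},{"x":0,"y":0,"z":0,"yaw":0},{"x":0,"y":0,"z":0,"yaw":0},{"x":0,"y":0,"z":0,"yaw":0},{"x":0,"y":0,"z":0,"yaw":0},{"x":0,"y":0,"z":0,"yaw":0}])

```text
time: 19.35
tool_pos: [0.5421, 0.074, 0.2036]
eef_rot: [[-0.104, 0.995, -0.0], [0.995, 0.104, 0.0], [0.0, -0.0, -1.0]]
force: [-0.3, -1.4, -4.0]
gripper_width: 0.206
```

```bash
python3 lev.py side10 .14
python3 - <<'E'
from h import *
im=np.load('pics/side10.npz')['im']; cv2.imwrite('pics/c10.png',cv2.resize(im[130:330,180:400],None,fx=3,fy=3,interpolation=cv2.INTER_CUBIC)[:,:,::-1])
E
```

```text
19.35 [0.5421156  0.07395118 0.20360788] [-0.28978606 -1.36512931 -4.03303197] [ 0.01240325 -0.0422552  -0.01309864] 0.2062205995227063
phone 1259 z at centre 0.1691 tilt u,v deg [-0.32 -0.14] U range -0.0239 0.024 V -0.0549 0.0549
rims 363 z at centre 0.1639 tilt u,v deg [-0.06 -0.01] U range -0.0364 0.0362 V -0.0655 0.0707
```

View pics/c10.png

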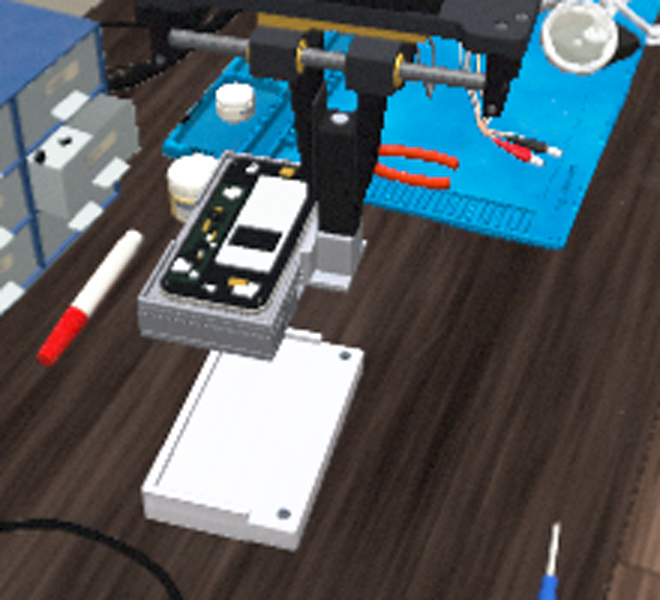

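The carrier hangs level on the blade, the shoulder is flush against its front, the phone is in its pocket, and the rest is empty below. Handing in.

```bash
python3 -c "
from bench import robot
o=robot.get_obs(); print(abs(o['dq']).max()); print(robot.job_done())"
```

```text
0.10371606199207932
the job is handed in; nothing more can be done
None
```

I gripped the lifting blade by its post at 50 N, front to back. I slid the blade into the slot until the shoulder pushed the carrier about 2 mm along the rest, then lifted straight up. The job is handed in after about 19.4 s of the 50 s.

**Last checks:**
- **Height:** the carrier's underside is about 118 mm above the rest.
- **Level and still:** it is tilted 0.1° or less by its rims and 0.3° or less by the phone's face. Joint speeds were at noise level, about 0.1°/s.
- **Shoulder:** the rims lie ±36 mm about where the slot's middle should be, so the shoulder is against the carrier to within about 1 mm, the limit of that measurement.
- **Phone and table:** the phone is in its pocket. The marker, the jar and the rest look where they were. The gripper hides the tape roll in the last picture, so I did not recheck it.

**Weaker checks:** the contact forces (1–2 N) were close to the sensor noise. I confirmed contact by seeing the carrier move with the shoulder instead. In the last approach the top camera's view of the blade was blocked, so alignment came from the side camera and the arm's own pose.

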